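Load the glaze shaker and start it

ROBOT

A 6-joint arm with a two-finger parallel gripper is mounted at the origin on the work surface. World frame = base frame: x ahead of the robot, y to its left, z up, the work surface at z = 0. Lengths are in m, angles in rad, forces in N, time in s.
With the tool pointing down it reaches from about 0.4 to 0.925 m from the base axis. Payload 3.4 kg.
Tool frame: the origin (TCP) lies at the very end of the fingers, on their centre line; the grasp point (between the pads) lies robot.grasp_offset behind it (robot.grasp_offset is the distance from the TCP to the grasp point, in m); z points along the fingers, y is the line along which they close (so a half turn about z gives the same grasp; the last joint's range is limited). The gripper opens to 85 mm and grips with 20 to 120 N. Pads are 22 mm wide; open, the fingers measure 114 mm over their backs; the gripper's body (76 mm by 85 mm) begins 54 mm behind the grasp point. The pads swing forward as they close: fully open they stand 13 mm farther back than shut.
Start: joints at [1.22, 0.307, 1.506, -0, 1.328, -0.073], TCP at [0.157, 0.553, 0.231] pointing down, gripper open.
Joint ranges: [-3.12, 3.12], [-1.05, 2.28], [0.14, 2.33], [-1.42, 4.57], [0.1, 2.73], [-2.68, 2.68]. Speed limits (rad/s): [2.57, 2.57, 3.14, 3.14, 3.14, 3.14].

INTERFACE

Orientations are given as a unit quaternion [w, x, y, z].
In Python, from rig import robot gives the robot as it stands.
- The arm moves only by the tool arm_command, never from a script. Its argument "moves" is a list of rows, each a list of 3 entries, a list of its own where there are three numbers: the shift along the tool's x, y, z in m, then the turn about the tool's z in degrees, then the closure, from -1 (fully open) to 1 (shut). A call has 1 to 12 rows; each row shifts and turns the commanded pose from where the row before left it, along the tool's axes as they then stand; what a row does not reach is not made up. A row lasts 1/12 s, in which the tool goes at most 41.7 mm and 7.16 degrees, less where a joint would pass 70% of its speed; a pose out of reach is approached as far as the arm can. A call with a gripper value outside its range is refused whole. The fingers move at their own pace and stop on an object; the grip force is fixed at half the most. Time passes only in rows, so rows that do not move let the fingers close. It gives the time, the measured TCP pose, the force, the opening and the grip force at its end, in the units of the state.
- robot.state(): the state, without advancing time (a new reading comes with each control period).
- robot.camera(name): name is "scene" or "side" or "wrist"; returns a dict with "image" (420x560x3 uint8, blue, green, red), "camera_matrix" (3x3 intrinsics, pixels), "k1" (the pictures are not rectified: a ray, as slopes to the right and down, at radius r is drawn at 1 + k1 r^2 times it, then the intrinsics apply), "extrinsics" (4x4, takes a point from camera to world coordinates). Camera axes: x right, y up, looking along -z (the intrinsics and any distortion apply to the point x, -y, -z); pixel columns grow to the right and rows downward; lengths in m; the calibration is good to about 2 mm. A picture is of the moment at which its call begins. There is no depth.
- robot.finish_job(): hands the job in; it is judged then, once.
Trained networks look in a picture, given as the dict that the camera call returned (one of the last four; its "shot" number tells which), for a name from the list of things; names that differ only in an ending like _2 or _b are one class to them, and where a whole thing is asked for, a point or a joint stands for the part that bears it (a point fixed in the world has none). Each returns a list of dicts, best first, with "conf" (0 to 1); they miss things now and then, are a little off and sometimes report something else, mostly with a low value. They report only what shows in the picture. A call takes as long as a camera call. They do not tell look-alikes from the thing itself.
- robot.recognise(picture, name): "position" ([x, y, z] in m, in world coordinates, good to about 4 mm: the middle of the surface that is visible of it).
- robot.outline_of(picture, name): "mask" (420x560 bool, what is visible of it).
- robot.landmark_of(picture, name): "position" ([x, y, z] in m, in world coordinates, good to about 4 mm: a listed point, or the origin of a listed thing).
The state is a dict: "clock": time; "joint_positions": joint angles; "joint_vel": joint speeds; "effort": joint torques, N m; "position": TCP position; "orientation": TCP orientation; "contact_force": force on the tool from outside, world axes, zero at the start; "moment": the same for the moment, N m; "opening": opening from 0.0 (shut) to 1.0 (fully open); "gripper_force": force on a finger pad.
Only numpy, scipy, OpenCV 4.12 (cv2) and the standard library are available. Lean on these libraries where they do the work, as an engineer would, in place of code of your own. Each camera call takes 0.05 s, during which the arm holds its last target. There are 200 camera calls.

TASK

Get the bench shaker going for a glaze mixing run: lift the two look-alike closed tins in turn to feel which is the full, heavier one, and stand that tin and every small white sample pot upright on the shaker's rubber platform inside its lip; stand the empty, lighter tin on the round wooden bat, well inside its edge. When all is in place, twist the shaker's spring-return start switch clockwise to its stop, let go so that it springs fully back, and leave the other things on the bench where they are.

Things in the scene. Friction and masses are not known exactly. Their poses are not given: they have to be found in the camera images.
- shaker: Low white bench shaker, fixed. Origin: at bench height below the centre of its platform; z up. The platform is a flat black rubber floor 50 mm above the bench, 170 mm along the shaker's x by 260 mm along its y, inside an aluminium lip 6 mm wide that rises 6 mm above the floor. All the tins and pots that belong on it fit side by side. Beyond the -y end stands its control pedestal, 110 by 110 mm, 93 mm tall, centred at y = -195 mm, with the start switch on top.
- switch_grip (a point): Centre of the grip bar of the black start switch on the pedestal, on its vertical axis, 118 mm above the bench: a bar 42 mm long, 12 mm thick and 30 mm tall (from 101 to 131 mm above the bench). With the switch at rest the bar lies along the shaker's x; x of this frame runs along the bar and turns with it.
- start_switch (a joint): Angle of the start switch, rad: 0 at rest, growing clockwise seen from above to a hard stop at 1.1. A spring drives it back to 0 when let go (0.025 N m at rest, 0.135 N m at the stop).
- tin_p: Closed cylindrical metal tin, 62 mm diameter, 80 mm tall, upright at the start on the bench. Origin: centre of its underside; z is its axis, up. Two such tins look exactly alike: the full one weighs 0.55 to 0.72 kg, the empty one 0.24 to 0.36 kg; which is which can only be felt by lifting them.
- tin_q: Closed cylindrical metal tin, 62 mm diameter, 80 mm tall, upright at the start on the bench. Origin: centre of its underside; z is its axis, up. Two such tins look exactly alike: the full one weighs 0.55 to 0.72 kg, the empty one 0.24 to 0.36 kg; which is which can only be felt by lifting them.
- pot_1: Closed cylindrical plastic sample pot, white, 40 mm diameter, 45 mm tall, 60 to 130 g, upright at the start on the bench. Origin: centre of its underside; z is its axis, up. Two to four pots are present; an absent one reads None.
- pot_2: Closed cylindrical plastic sample pot, white, 40 mm diameter, 45 mm tall, 60 to 130 g, upright at the start on the bench. Origin: centre of its underside; z is its axis, up. Two to four pots are present; an absent one reads None.
- pot_3: Closed cylindrical plastic sample pot, white, 40 mm diameter, 45 mm tall, 60 to 130 g, upright at the start on the bench. Origin: centre of its underside; z is its axis, up. Two to four pots are present; an absent one reads None.
- pot_4: Closed cylindrical plastic sample pot, white, 40 mm diameter, 45 mm tall, 60 to 130 g, upright at the start on the bench. Origin: centre of its underside; z is its axis, up. Two to four pots are present; an absent one reads None.
- bat: Round pale wooden throwing bat, a disc 160 mm in diameter and 12 mm thick lying fixed on the bench at the left or right. Origin: centre of its underside.
- bowl: Bystander: loose white ceramic bowl, 140 mm across, 50 mm tall; origin: centre of its underside. It stays where it is.
- clay_puck: Bystander: loose plaster puck, 90 mm across, 35 mm tall; origin: centre of its underside.
- wood_rib: Bystander: flat wooden rib, 100 by 45 by 8 mm, near the robot on the left; origin: centre of its underside.
- trim_tool: Bystander: brush lying near the robot on the right.
- kiln_prop: Bystander: plaster kiln prop, 30 by 30 by 60 mm, upright; origin: centre of its underside.
Mind the look-alikes: they are no part of the job. Leave any turquoise look-alike of the tin_q alone. Leave any blue look-alike of the pot_2 alone.

How it is judged:
On the way, in this order (a step that is already met when the one before it is completed fails the run):
1. the full tin and every sample pot stand upright and still on the shaker's platform inside its lip, and the empty tin stands upright on the bat, let go ((((x of tin_p in the frame of shaker between -0.058 and 0.058 m and y of tin_p in the frame of shaker between -0.103 and 0.103 m and z of tin_p in the frame of shaker between 0.045 and 0.054 m and angle between tin_p's own z axis and vertical below 0.06 rad and linear speed of tin_p below 0.03 m/s) and contact force between tin_p and shaker above 4.4 N and (horizontal distance between tin_q and bat below 0.055 m and z of tin_q in the frame of bat between 0.008 and 0.016 m and angle between tin_q's own z axis and vertical below 0.06 rad and linear speed of tin_q below 0.03 m/s)) or ((x of tin_q in the frame of shaker between -0.058 and 0.058 m and y of tin_q in the frame of shaker between -0.103 and 0.103 m and z of tin_q in the frame of shaker between 0.045 and 0.054 m and angle between tin_q's own z axis and vertical below 0.06 rad and linear speed of tin_q below 0.03 m/s) and contact force between tin_q and shaker above 4.4 N and (horizontal distance between tin_p and bat below 0.055 m and z of tin_p in the frame of bat between 0.008 and 0.016 m and angle between tin_p's own z axis and vertical below 0.06 rad and linear speed of tin_p below 0.03 m/s))) and x of pot_1 in the frame of shaker between -0.069 and 0.069 m and y of pot_1 in the frame of shaker between -0.114 and 0.114 m and z of pot_1 in the frame of shaker between 0.045 and 0.054 m and angle between each of pot_1, pot_2, pot_3, pot_4's own z axis and vertical below 0.06 rad and linear speed of each of pot_1, pot_2, pot_3, pot_4 below 0.03 m/s and x of pot_2 in the frame of shaker between -0.069 and 0.069 m and y of pot_2 in the frame of shaker between -0.114 and 0.114 m and z of pot_2 in the frame of shaker between 0.045 and 0.054 m and x of pot_3 in the frame of shaker between -0.069 and 0.069 m and y of pot_3 in the frame of shaker between -0.114 and 0.114 m and z of pot_3 in the frame of shaker between 0.045 and 0.054 m and x of pot_4 in the frame of shaker between -0.069 and 0.069 m and y of pot_4 in the frame of shaker between -0.114 and 0.114 m and z of pot_4 in the frame of shaker between 0.045 and 0.054 m and contact force between the fingers and tin_p below 0.05 N and contact force between the fingers and tin_q below 0.05 N and contact force between the fingers and pot_1 below 0.05 N and contact force between the fingers and pot_2 below 0.05 N and contact force between the fingers and pot_3 below 0.05 N and contact force between the fingers and pot_4 below 0.05 N), for 0.2 s.
2. then the start switch is twisted to its stop (value of joint start_switch above 1.03 rad), for 0.1 s.
3. then the start switch is let go and has sprung back (value of joint start_switch below 0.08 rad and contact force between the fingers and start_switch below 0.05 N), for 0.2 s.
At the end, for the whole second after the job is handed in: The heavier tin (pressing on the platform with over 4.4 N) and every pot present stand upright (0.06 rad), released, still, flat on the platform, wholly inside the lip; the lighter tin stands upright on the bat, centre within 55 mm of the bat's; the switch is within 0.08 rad of rest (all of step 1 and value of joint start_switch below 0.08 rad and velocity of joint start_switch below 0.1 rad/s); the robot touches nothing.
It fails at once if a bystander (bowl, puck, rib, brush or kiln prop) is knocked more than 40 mm from its place (distance of any of bowl, clay_puck, wood_rib, trim_tool, kiln_prop from where it was at the start of the episode above 0.04 m).
Of pot_1, pot_2, pot_3, pot_4 only 2 to 4 are there at a start; the rules pass over those that are not, and their reading is None.
At some moment in a run one of tin_p, tin_q, pot_1, pot_2, pot_3, pot_4 may be knocked a few centimetres aside while the robot is not near it.
It also fails if it takes over 210 s, if anything falls off the work surface, if the arm or the gripper's body presses on something with over 40 N, if the wrist force passes 120 N, or if a joint passes its speed limit or range.

## Working session

There is one attempt and no reset: what is moved stays moved. The work goes in short steps, Python scripts to look and compute and a tool call to move; the robot and the scene stay as the last step left them, time stands still between calls to the robot, and variables do not carry over. Pictures are saved under pics/ and viewed, at most 14 in all, crops included, and the job is handed in when it is done.

Besides the shell and the picture viewer there is one more tool, called as name([rows], argument=value, ...), one row to a line, values as JSON. arm_command: Moves the arm, as the interface text tells. Its arguments: {"type":"object","properties":{"moves":{"type":"array"}},"required":["moves"]}

```bash
ls; mkdir -p pics; cat > h.py <<'E'
import numpy as np, cv2
from rig import robot
def pix(pic,p):
    E=np.array(pic["extrinsics"]);q=np.linalg.inv(E)@np.r_[p,1]
    s=np.array([q[0],-q[1]])/-q[2];s=s*(1+pic["k1"]*(s@s))
    return (np.array(pic["camera_matrix"])@np.r_[s,1])[:2]
def world(pic,uv,z):
    K=np.array(pic["camera_matrix"]);d=(np.linalg.inv(K)@np.r_[uv,1])[:2];s=d.copy()
    for _ in range(20): s=d/(1+pic["k1"]*(s@s))
    E=np.array(pic["extrinsics"]);r=E[:3,:3]@np.array([s[0],-s[1],-1]);o=E[:3,3]
    return o+r*(z-o[2])/r[2]
E
python3 - <<'E'
from h import *
print(robot.state(), robot.grasp_offset)
ims=[]
for c in("scene","side"):
    p=robot.camera(c);cv2.imwrite(f"pics/{c}0.png",p["image"])
    print(c,np.round(p["extrinsics"],3).tolist())
    for n in("shaker","switch_grip","bat","tin_p","pot_1","bowl","clay_puck","wood_rib","trim_tool","kiln_prop"):
        for r in robot.landmark_of(p,n):
            if r["conf"]>.3: print(n,round(r["conf"],2),np.round(r["position"],3),pix(p,r["position"]).astype(int))
E
```

```text
pics
{'clock': 0.0, 'joint_positions': array([ 1.22051231e+00,  3.07571693e-01,  1.50769539e+00, -2.85182940e-05,
        1.32837407e+00, -7.34935396e-02]), 'joint_vel': array([ 0.00099166, -0.00168846, -0.00170663,  0.00084742, -0.00096727,
       -0.00035554]), 'effort': array([-1.56237256e-03, -4.57545805e+01, -2.51920956e+01, -2.61977366e-04,
        1.31722630e-02, -3.04918586e-06]), 'position': array([0.15691835, 0.5524441 , 0.23037348]), 'orientation': array([-2.01877738e-04,  1.37950398e-01,  9.90438609e-01, -1.00425430e-03]), 'contact_force': array([ 0.18454242, -0.17737976,  0.32940994]), 'moment': array([ 0.02060879, -0.0131967 , -0.03353841]), 'gripper_force': 0.0, 'opening': 1.0022058106286211} 0.0187
scene [[-0.269, -0.609, 0.746, 1.246], [0.963, -0.175, 0.203, 0.214], [0.007, 0.773, 0.634, 0.73], [0.0, 0.0, 0.0, 1.0]]
shaker 0.81 [0.635 0.09  0.002] [298 282]
switch_grip 0.67 [ 0.656 -0.1    0.118] [205 231]
bat 0.75 [ 0.558  0.377 -0.004] [439 285]
tin_p 0.93 [ 0.427  0.147 -0.   ] [342 223]
tin_p 0.92 [ 0.443 -0.054  0.   ] [261 212]
tin_p 0.69 [ 0.351  0.318 -0.001]
[... 504 characters left out ...]
76 [ 0.659 -0.102  0.118] [353 214]
switch_grip 0.61 [ 0.579 -0.386  0.   ] [363 347]
bat 0.63 [ 0.559  0.369 -0.001] [258 132]
bat 0.32 [0.43  0.148 0.003] [237 192]
tin_p 0.81 [ 0.353  0.323 -0.004] [196 157]
tin_p 0.79 [0.427 0.151 0.002] [235 192]
tin_p 0.57 [ 0.443 -0.057  0.002] [263 248]
pot_1 0.62 [0.441 0.256 0.004] [231 164]
pot_1 0.57 [ 0.345  0.067 -0.001] [214 222]
pot_1 0.54 [0.424 0.06  0.004] [244 216]
bowl 0.82 [ 0.579 -0.383 -0.004] [362 346]
clay_puck 0.59 [ 0.698  0.357 -0.004] [301 126]
wood_rib 0.61 [ 0.317  0.195 -0.002] [194 190]
trim_tool 0.87 [ 0.316 -0.201  0.004] [230 309]
trim_tool 0.65 [0.634 0.094 0.003] [312 189]
kiln_prop 0.87 [ 0.703 -0.362 -0.003] [406 323]
```

View pics/scene0.png

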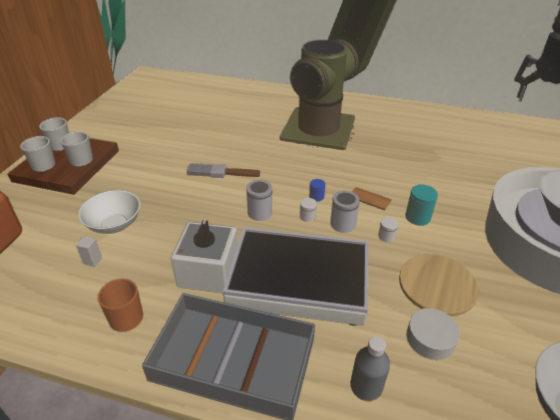

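View pics/side0.png

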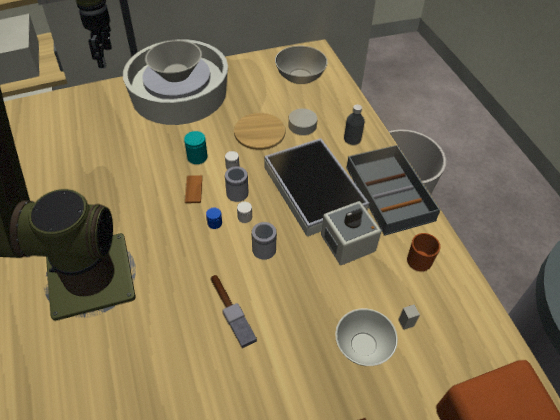

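The scene shows two grey tins (scene px 260,200 and 345,212). The turquoise one (422,205) is a look-alike. There are two white pots (308,210 and 388,230), and the blue one (317,190) is a look-alike. The shaker is at (298,275), the switch at (205,232) and the bat at (439,285). I'll set out and confirm with a wrist crop.

arm_command([
  [[0, 0, 0], 7, -1],
  [[0, 0, 0], 7, -1],
  [[0, 0, 0], 7, -1],
  [[0, 0, 0], 7, -1],
  [[0, 0, 0], 7, -1],
  [[0, 0, 0], 7, -1],
  [[0, 0, 0], 7, -1],
  [[0, 0, 0], 7, -1],
  [[0, 0, 0], 7, -1],
  [[0, 0, 0], 7, -1],
  [[0, 0, 0], 4.1, -1],
])

```text
clock: 2.02
position: [0.1572, 0.5531, 0.2313]
orientation: [0.0, 0.709, 0.705, -0.0]
contact_force: [-0.1, 0.5, 0.1]
opening: 1.001
gripper_force: 0.0
```

arm_command([
  [[-0.033, 0.0225, -0.006], 0, -1],
  [[-0.033, 0.0225, -0.006], 0, -1],
  [[-0.033, 0.0225, -0.006], 0, -1],
  [[-0.033, 0.0225, -0.006], 0, -1],
  [[-0.033, 0.0225, -0.006], 0, -1],
  [[-0.033, 0.0225, -0.006], 0, -1],
  [[-0.033, 0.0225, -0.006], 0, -1],
  [[-0.033, 0.0225, -0.006], 0, -1],
  [[-0.033, 0.0225, -0.006], 0, -1],
  [[-0.033, 0.0225, -0.006], 0, -1],
  [[-0.033, 0.0225, -0.006], 0, -1],
  [[-0.033, 0.0225, -0.006], 0, -1],
])

```text
clock: 3.02
position: [0.4281, 0.1555, 0.3039]
orientation: [0.0, 0.707, 0.707, 0.0]
contact_force: [0.5, -0.0, 0.2]
opening: 0.999
gripper_force: 0.0
```

```bash
cat > look.py <<'E'
from h import *
import sys
def look(cam,names,save=None,th=.3,kind="landmark_of"):
    s=robot.state();print("TCP",np.round(s["position"],4),np.round(s["orientation"],4),"F",np.round(s["contact_force"],2),"t",round(s["clock"],2),"op",round(s["opening"],3))
    p=robot.camera(cam)
    if save: cv2.imwrite("pics/"+save+".png",p["image"])
    for n in names:
        for r in getattr(robot,kind)(p,n):
            if r["conf"]>th: print(cam,n,round(r["conf"],2),np.round(r["position"],4),pix(p,r["position"]).astype(int))
    return p
if __name__=="__main__": look(sys.argv[1],sys.argv[3].split(","),sys.argv[2] if sys.argv[2]!="-" else None)
E
python3 look.py wrist w1 tin_p,pot_1,shaker,switch_grip,bat
```

```text
TCP [0.4281 0.1555 0.3039] [2.000e-04 7.069e-01 7.073e-01 4.000e-04] F [ 0.53 -0.02  0.17] t 3.02 op 0.999
wrist tin_p 0.94 [ 0.4425 -0.0571  0.0036] [287 307]
wrist tin_p 0.71 [ 0.3497  0.3242 -0.0047] [210  15]
wrist tin_p 0.61 [ 0.4277  0.1484 -0.0016] [277 166]
wrist pot_1 0.95 [0.3455 0.0637 0.0028] [216 229]
wrist pot_1 0.7 [ 0.428   0.0589 -0.0029] [277 231]
wrist pot_1 0.56 [ 0.4441  0.2543 -0.0011] [291  79]
wrist shaker 0.73 [0.6387 0.0904 0.0031] [436 210]
```

View pics/w1.png

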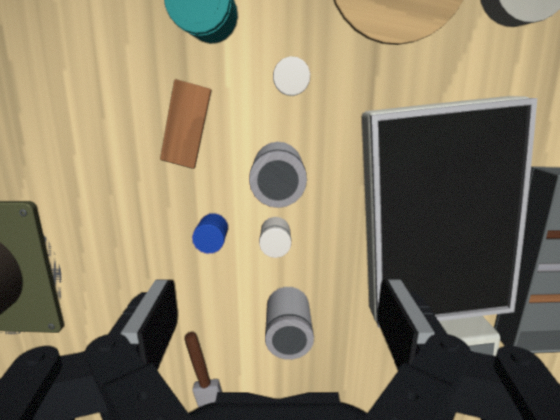

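The wrist view confirms the targets: grey tins at (278,172) and (289,325), white pots at (291,76) and (275,238). The turquoise (202,15) and blue (210,232) look-alikes stay put. Next I grasp the left tin.

arm_command([
  [[-0.0065, 0, 0.03], 0, -1],
  [[0, 0, 0.035], 0, -1],
  [[0, 0, 0.035], 0, -1],
  [[0, 0, 0.035], 0, -1],
  [[0, 0, 0.035], 0, -1],
  [[0, 0, 0.035], 0, -1],
  [[0, 0, 0.035], 0, -1],
  [[0, 0, 0.032], 0, -1],
  [[0, 0, 0], 0, -1],
])

```text
clock: 4.07
position: [0.422, 0.1513, 0.0266]
orientation: [-0.003, 0.706, 0.708, -0.005]
contact_force: [-1.0, -0.5, 0.5]
opening: 0.997
gripper_force: 0.0
```

arm_command([
  [[0, 0, 0], 0, 1],
  [[0, 0, 0], 0, 1],
  [[0, 0, 0], 0, 1],
  [[0, 0, 0], 0, 1],
  [[0, 0, 0], 0, 1],
  [[0, 0, 0], 0, 1],
  [[0, 0, 0], 0, 1],
  [[0, 0, 0], 0, 1],
])

```text
clock: 4.73
position: [0.4286, 0.1513, 0.0329]
orientation: [0.001, 0.707, 0.707, 0.002]
contact_force: [-0.7, 1.4, 8.1]
opening: 0.711
gripper_force: 66.0
```

arm_command([
  [[0, 0, -0.02], 0, 1],
  [[0, 0, -0.03], 0, 1],
  [[0, 0, -0.03], 0, 1],
  [[0, 0, -0.03], 0, 1],
  [[0, 0, -0.03], 0, 1],
  [[0, 0, -0.03], 0, 1],
  [[0, 0, -0.01], 0, 1],
  [[0, 0, 0], 0, 1],
  [[0, 0, 0], 0, 1],
  [[0, 0, 0], 0, 1],
  [[0, 0, 0], 0, 1],
])

```text
clock: 5.65
position: [0.426, 0.1504, 0.2097]
orientation: [-0.001, 0.707, 0.707, -0.002]
contact_force: [-0.6, -0.2, -3.5]
opening: 0.717
gripper_force: 66.6
```

Left tin reads about 3.5 N, so it is the empty one and goes to the bat.

arm_command([
  [[0.02, 0.0125, 0], 0, 1],
  [[0.028, 0.0167, 0], 0, 1],
  [[0.028, 0.0167, 0], 0, 1],
  [[0.028, 0.0167, 0], 0, 1],
  [[0.028, 0.0167, 0], 0, 1],
  [[0.028, 0.0167, 0], 0, 1],
  [[0.028, 0.0167, 0], 0, 1],
  [[0.02, 0.012, 0], 0, 1],
  [[0.0146, 0.0078, 0], 0, 1],
  [[0, 0, 0], 0, 1],
  [[0, 0, 0], 0, 1],
  [[0, 0, 0], 0, 1],
])

```text
clock: 6.65
position: [0.5586, 0.3725, 0.2093]
orientation: [-0.0, 0.707, 0.707, -0.002]
contact_force: [0.0, 0.1, -2.9]
opening: 0.712
gripper_force: 66.6
```

```bash
python3 look.py side - bat,tin_p,pot_1
```

```text
TCP [0.5586 0.3725 0.2093] [-4.000e-04  7.068e-01  7.074e-01 -2.200e-03] F [ 0.01  0.1  -2.91] t 6.65 op 0.712
side bat 0.66 [0.5602 0.3706 0.0009] [258 131]
side tin_p 0.91 [0.5572 0.3715 0.1772] [256  86]
side tin_p 0.86 [ 0.3532  0.3225 -0.0012] [196 156]
side tin_p 0.58 [ 4.443e-01 -5.640e-02  4.000e-04] [263 249]
side pot_1 0.65 [3.456e-01 6.800e-02 1.000e-04] [215 221]
side pot_1 0.6 [0.4224 0.0612 0.002 ] [243 216]
```

arm_command([
  [[0, 0, 0.03], 0, 1],
  [[0, 0, 0.035], 0, 1],
  [[0, 0, 0.035], 0, 1],
  [[0, 0, 0.03], 0, 1],
  [[0, 0, 0.02], 0, 1],
  [[0, 0, 0.008], 0, 1],
  [[0, 0, 0.004], 0, 1],
  [[0, 0, 0.0], 0, 1],
  [[0, 0, 0], 0, 1],
  [[0, 0, 0], 0, 1],
])

```text
clock: 7.68
position: [0.5613, 0.3743, 0.0515]
orientation: [0.001, 0.707, 0.707, 0.002]
contact_force: [-0.0, 0.3, -3.1]
opening: 0.716
gripper_force: 66.7
```

arm_command([
  [[0, 0, 0.003], 0, 1],
  [[0, 0, 0.003], 0, 1],
  [[0, 0, 0.001], 0, 1],
  [[0, 0, 0], 0, 1],
  [[0, 0, 0], 0, 1],
])

```text
clock: 8.1
position: [0.5609, 0.3742, 0.045]
orientation: [0.0, 0.707, 0.707, 0.002]
contact_force: [-0.8, -1.1, 7.9]
opening: 0.714
gripper_force: 67.6
```

Down in contact. I release, retract, then go to the other tin at (0.443, -0.056).

arm_command([
  [[0, 0, 0], 0, -1],
  [[0, 0, 0], 0, -1],
  [[0, 0, 0], 0, -1],
  [[0, 0, 0], 0, -1],
  [[0, 0, 0], 0, -1],
  [[0, 0, -0.02], 0, -1],
  [[0, 0, -0.03], 0, -1],
  [[0, 0, -0.035], 0, -1],
  [[0, 0, -0.035], 0, -1],
  [[0, 0, -0.035], 0, -1],
  [[0, 0, -0.03], 0, -1],
])

```text
clock: 9.02
position: [0.56, 0.3736, 0.2297]
orientation: [0.0, 0.707, 0.707, 0.001]
contact_force: [1.1, -0.1, 0.7]
opening: 0.999
gripper_force: 0.0
```

arm_command([
  [[-0.03, -0.008, 0], 0, -1],
  [[-0.037, -0.01, 0], 0, -1],
  [[-0.037, -0.01, 0], 0, -1],
  [[-0.037, -0.01, 0], 0, -1],
  [[-0.037, -0.01, 0], 0, -1],
  [[-0.037, -0.01, 0], 0, -1],
  [[-0.037, -0.01, 0], 0, -1],
  [[-0.037, -0.01, 0], 0, -1],
  [[-0.037, -0.01, 0], 0, -1],
  [[-0.037, -0.01, 0], 0, -1],
  [[-0.037, -0.01, 0], 0, -1],
  [[-0.03, -0.01, 0], 0, -1],
])

```text
clock: 10.02
position: [0.4412, -0.0588, 0.2274]
orientation: [0.0, 0.707, 0.707, -0.0]
contact_force: [-0.1, -0.2, -0.4]
opening: 1.001
gripper_force: 0.0
```

```bash
python3 look.py wrist - tin_p,pot_1; python3 look.py side - tin_p,pot_1
```

```text
TCP [ 0.4412 -0.0588  0.2274] [ 4.000e-04  7.070e-01  7.072e-01 -2.000e-04] F [-0.15 -0.25 -0.39] t 10.02 op 1.001
wrist tin_p 0.62 [ 0.4421 -0.0572 -0.0011] [279 172]
wrist pot_1 0.68 [4.266e-01 6.030e-02 4.000e-04] [263  53]
wrist pot_1 0.67 [0.3439 0.0653 0.003 ] [176  48]
TCP [ 0.4414 -0.0584  0.2273] [ 0.000e+00  7.085e-01  7.057e-01 -1.000e-04] F [-0.3   0.6  -0.02] t 10.17 op 0.997
side tin_p 0.73 [0.3544 0.3264 0.0028] [196 155]
side tin_p 0.56 [ 0.4428 -0.0587  0.0012] [263 249]
side pot_1 0.8 [0.343  0.0682 0.0007] [214 221]
side pot_1 0.76 [ 0.4219  0.0587 -0.003 ] [243 218]
side pot_1 0.58 [0.4424 0.2572 0.0013] [231 164]
```

arm_command([
  [[0.001, 0.0015, 0.03], 0, -1],
  [[0, 0, 0.035], 0, -1],
  [[0, 0, 0.035], 0, -1],
  [[0, 0, 0.035], 0, -1],
  [[0, 0, 0.03], 0, -1],
  [[0, 0, 0.02], 0, -1],
  [[0, 0, 0.009], 0, -1],
  [[0, 0, 0], 0, -1],
  [[0, 0, 0], 0, -1],
])

```text
clock: 11.07
position: [0.4438, -0.0543, 0.0328]
orientation: [-0.001, 0.706, 0.708, -0.0]
contact_force: [0.1, -0.6, 0.7]
opening: 1.0
gripper_force: 0.0
```

arm_command([
  [[0, 0, 0], 0, 1],
  [[0, 0, 0], 0, 1],
  [[0, 0, 0], 0, 1],
  [[0, 0, 0], 0, 1],
  [[0, 0, 0], 0, 1],
  [[0, 0, 0], 0, 1],
  [[0, 0, 0], 0, 1],
  [[0, 0, 0], 0, 1],
])

```text
clock: 11.73
position: [0.444, -0.0553, 0.0345]
orientation: [0.001, 0.707, 0.707, 0.001]
contact_force: [-0.9, 2.4, 6.2]
opening: 0.713
gripper_force: 64.8
```

arm_command([
  [[0, 0, -0.02], 0, 1],
  [[0, 0, -0.03], 0, 1],
  [[0, 0, -0.03], 0, 1],
  [[0, 0, -0.03], 0, 1],
  [[0, 0, -0.03], 0, 1],
  [[0, 0, -0.03], 0, 1],
  [[0, 0, -0.03], 0, 1],
  [[0, 0, -0.01], 0, 1],
  [[0, 0, 0], 0, 1],
  [[0, 0, 0], 0, 1],
  [[0, 0, 0], 0, 1],
  [[0, 0, 0], 0, 1],
])

```text
clock: 12.73
position: [0.4418, -0.0552, 0.2414]
orientation: [-0.002, 0.707, 0.707, -0.001]
contact_force: [-0.4, -0.4, -7.9]
opening: 0.715
gripper_force: 69.9
```

About 7 N: this is the full tin, which goes to the platform at (0.629, 0.159).

arm_command([
  [[0.015, 0.013, 0], 0, 1],
  [[0.024, 0.021, 0], 0, 1],
  [[0.024, 0.021, 0], 0, 1],
  [[0.024, 0.021, 0], 0, 1],
  [[0.024, 0.021, 0], 0, 1],
  [[0.024, 0.021, 0], 0, 1],
  [[0.024, 0.021, 0], 0, 1],
  [[0.024, 0.021, 0], 0, 1],
  [[0.02, 0.018, 0], 0, 1],
  [[0.011, 0.01, 0], 0, 1],
  [[0, 0, 0], 0, 1],
  [[0, 0, 0], 0, 1],
])

```text
clock: 13.73
position: [0.6308, 0.1591, 0.2403]
orientation: [-0.001, 0.706, 0.708, -0.002]
contact_force: [-0.7, -0.2, -6.7]
opening: 0.712
gripper_force: 69.6
```

```bash
python3 look.py side s2 shaker,switch_grip,tin_p,pot_1;python3 look.py scene - shaker,switch_grip,tin_p,bat,pot_1
```

```text
TCP [0.6308 0.1591 0.2403] [-0.0013  0.7064  0.7079 -0.0022] F [-0.68 -0.22 -6.68] t 13.73 op 0.712
side shaker 0.69 [0.6392 0.0895 0.0007] [314 191]
side switch_grip 0.56 [ 0.6572 -0.1048  0.1184] [353 215]
side tin_p 0.93 [3.556e-01 3.224e-01 1.000e-04] [197 156]
side tin_p 0.68 [0.5593 0.3741 0.0166] [257 127]
side tin_p 0.59 [0.6287 0.1556 0.2064] [307 121]
side pot_1 0.79 [0.4421 0.2573 0.003 ] [231 164]
side pot_1 0.64 [3.422e-01 6.970e-02 1.000e-04] [213 221]
side pot_1 0.56 [ 0.4226  0.0572 -0.0016] [243 218]
TCP [0.6306 0.1576 0.2429] [-3.000e-04  7.072e-01  7.070e-01 -6.000e-04] F [ 0.28 -0.08 -5.94] t 13.98 op 0.711
scene shaker 0.62 [0.6325 0.0909 0.0016] [299 281]
scene switch_grip 0.95 [ 0.6559 -0.1033  0.1192] [203 230]
scene tin_p 0.8 [0.5596 0.371  0.0097] [438 281]
scene tin_p 0.63 [ 3.507e-01  3.198e-01 -1.000e-04] [416 216]
scene tin_p 0.57 [0.6327 0.1586 0.2058] [340 213]
scene bat 0.58 [ 0.5619  0.3754 -0.001 ] [439 285]
scene pot_1 0.9 [0.4464 0.2516 0.0021] [385 236]
scene pot_1 0.84 [4.259e-01 5.480e-02 1.000e-04] [305 216]
scene pot_1 0.84 [0.3392 0.0694 0.0016] [318 195]
```

View pics/s2.png

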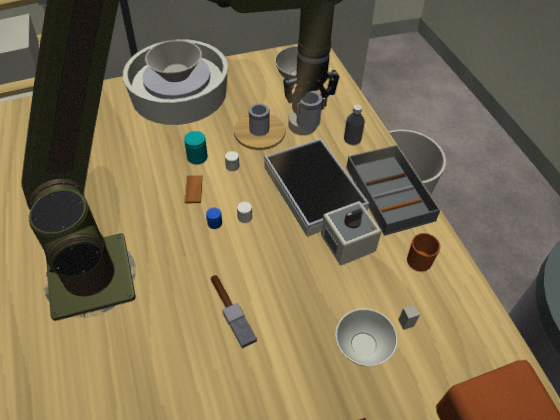

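The empty tin (260,118) stands on the bat, and the full one (310,108) is held above the platform. Lowering now.

arm_command([
  [[0, 0, 0.025], 0, 1],
  [[0, 0, 0.035], 0, 1],
  [[0, 0, 0.035], 0, 1],
  [[0, 0, 0.03], 0, 1],
  [[0, 0, 0.015], 0, 1],
  [[0, 0, 0.008], 0, 1],
  [[0, 0, 0.003], 0, 1],
  [[0, 0, 0.003], 0, 1],
  [[0, 0, 0], 0, 1],
  [[0, 0, 0], 0, 1],
])

```text
clock: 15.12
position: [0.6328, 0.1588, 0.091]
orientation: [0.001, 0.707, 0.707, 0.001]
contact_force: [-0.1, 0.4, -7.3]
opening: 0.708
gripper_force: 69.3
```

arm_command([
  [[-0.001, -0.001, 0.003], 0, 1],
  [[0, 0, 0.003], 0, 1],
  [[0, 0, 0.0015], 0, 1],
  [[0, 0, 0], 0, 1],
  [[0, 0, 0], 0, 1],
])

```text
clock: 15.53
position: [0.6313, 0.1576, 0.0846]
orientation: [0.001, 0.707, 0.707, 0.001]
contact_force: [-2.6, -0.9, 5.3]
opening: 0.713
gripper_force: 70.5
```

arm_command([
  [[0, 0, 0], 0, -1],
  [[0, 0, 0], 0, -1],
  [[0, 0, 0], 0, -1],
  [[0, 0, 0], 0, -1],
  [[0, 0, 0], 0, -1],
  [[0, 0, -0.02], 0, -1],
  [[0, 0, -0.03], 0, -1],
  [[0, 0, -0.035], 0, -1],
  [[0, 0, -0.035], 0, -1],
  [[0, 0, -0.03], 0, -1],
])

```text
clock: 16.37
position: [0.6308, 0.1576, 0.234]
orientation: [0.0, 0.707, 0.707, 0.001]
contact_force: [0.2, -1.4, 0.2]
opening: 1.005
gripper_force: 0.0
```

arm_command([
  [[-0.0125, -0.0258, 0], 0, -0.5],
  [[-0.0125, -0.0258, 0], 0, -0.5],
  [[-0.0125, -0.0258, 0], 0, -0.5],
  [[-0.0125, -0.0258, 0], 0, -0.5],
  [[-0.0125, -0.0258, 0], 0, -0.5],
  [[-0.0125, -0.0258, 0], 0, -0.5],
  [[-0.0125, -0.0258, 0], 0, -0.5],
  [[-0.0125, -0.0258, 0], 0, -0.5],
  [[0, 0, 0], 0, -0.5],
  [[0, 0, 0], 0, -0.5],
])

```text
clock: 17.2
position: [0.4227, 0.057, 0.232]
orientation: [0.0, 0.707, 0.707, 0.0]
contact_force: [0.8, 0.1, 0.2]
opening: 0.75
gripper_force: 0.0
```

```bash
python3 look.py wrist w3 tin_p,pot_1; python3 look.py side - tin_p,pot_1
```

```text
TCP [0.4227 0.057  0.232 ] [1.000e-04 7.072e-01 7.070e-01 1.000e-04] F [0.78 0.12 0.19] t 17.2 op 0.75
wrist tin_p 0.77 [0.6327 0.1573 0.0496] [516  75]
wrist pot_1 0.63 [0.3446 0.0652 0.0037] [204 166]
wrist pot_1 0.6 [ 0.4254  0.0565 -0.0017] [280 173]
TCP [0.4255 0.0576 0.2322] [5.000e-04 7.068e-01 7.074e-01 7.000e-04] F [ 0.73 -0.24  0.14] t 17.35 op 0.748
side tin_p 0.66 [0.5626 0.3723 0.0146] [259 127]
side tin_p 0.61 [ 0.3541  0.3245 -0.0016] [197 156]
side tin_p 0.6 [0.6335 0.1566 0.0502] [305 162]
side pot_1 0.82 [0.4206 0.0565 0.0015] [243 218]
side pot_1 0.72 [ 0.3447  0.0693 -0.0024] [214 222]
side pot_1 0.68 [4.397e-01 2.576e-01 4.000e-04] [230 165]
side pot_1 0.6 [ 0.5789 -0.3836 -0.0015] [362 346]
```

View pics/w3.png

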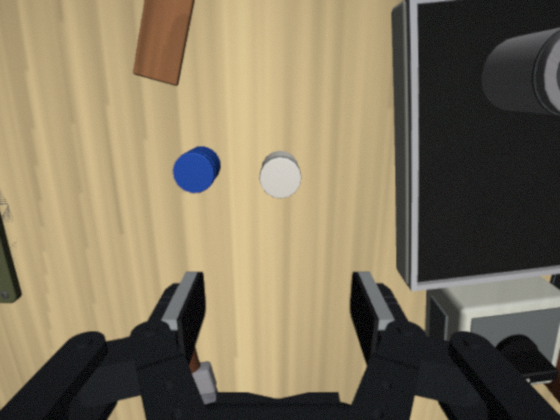

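The white pot (280,173) is directly below, clear of the blue one (197,170). The tin (530,75) is standing on the platform. Descending.

arm_command([
  [[0, 0, 0.03], 0, -0.5],
  [[0, 0, 0.035], 0, -0.5],
  [[0, 0, 0.035], 0, -0.5],
  [[0, 0, 0.035], 0, -0.5],
  [[0, 0, 0.035], 0, -0.5],
  [[0, 0, 0.025], 0, -0.5],
  [[0, 0, 0.015], 0, -0.5],
  [[0, 0, 0.007], 0, -0.5],
  [[0, 0, 0], 0, -0.5],
  [[0, 0, 0], 0, -0.5],
])

```text
clock: 18.33
position: [0.4248, 0.0576, 0.0147]
orientation: [-0.0, 0.707, 0.707, -0.0]
contact_force: [-0.2, -0.4, 0.5]
opening: 0.754
gripper_force: 0.0
```

arm_command([
  [[0, 0, 0], 0, 1],
  [[0, 0, 0], 0, 1],
  [[0, 0, 0], 0, 1],
  [[0, 0, 0], 0, 1],
  [[0, 0, 0], 0, 1],
  [[0, 0, 0], 0, 1],
  [[0, 0, 0], 0, 1],
  [[0, 0, 0], 0, 1],
])

```text
clock: 19.0
position: [0.4254, 0.0575, 0.0162]
orientation: [0.001, 0.707, 0.707, 0.001]
contact_force: [-0.0, 0.3, 7.6]
opening: 0.447
gripper_force: 60.0
```

arm_command([
  [[0, 0, -0.02], 0, 1],
  [[0, 0, -0.035], 0, 1],
  [[0, 0, -0.035], 0, 1],
  [[0, 0, -0.035], 0, 1],
  [[0, 0, -0.035], 0, 1],
  [[0, 0, -0.03], 0, 1],
  [[0, 0, -0.015], 0, 1],
  [[0, 0, 0], 0, 1],
  [[0, 0, 0], 0, 1],
])

```text
clock: 19.75
position: [0.4244, 0.0574, 0.2209]
orientation: [0.001, 0.707, 0.707, 0.001]
contact_force: [-0.0, 0.4, -1.9]
opening: 0.453
gripper_force: 60.5
```

arm_command([
  [[-0.002, 0.015, 0], 0, 1],
  [[-0.004, 0.028, 0], 0, 1],
  [[-0.004, 0.028, 0], 0, 1],
  [[-0.004, 0.028, 0], 0, 1],
  [[-0.004, 0.028, 0], 0, 1],
  [[-0.004, 0.028, 0], 0, 1],
  [[-0.004, 0.028, 0], 0, 1],
  [[-0.003, 0.023, 0], 0, 1],
  [[-0.001, 0.012, 0], 0, 1],
  [[0, 0, 0], 0, 1],
  [[0, 0, 0], 0, 1],
])

```text
clock: 20.67
position: [0.6407, 0.0275, 0.217]
orientation: [-0.002, 0.707, 0.707, -0.002]
contact_force: [0.2, -0.8, 0.3]
opening: 0.454
gripper_force: 60.6
```

arm_command([
  [[0, 0, 0.03], 0, 1],
  [[0, 0, 0.035], 0, 1],
  [[0, 0, 0.035], 0, 1],
  [[0, 0, 0.025], 0, 1],
  [[0, 0, 0.014], 0, 1],
  [[0, 0, 0.005], 0, 1],
  [[0, 0, 0.003], 0, 1],
  [[0, 0, 0.0], 0, 1],
  [[0, 0, 0], 0, 1],
])

```text
clock: 21.42
position: [0.6426, 0.0276, 0.074]
orientation: [0.001, 0.707, 0.707, 0.001]
contact_force: [0.5, 0.6, -1.0]
opening: 0.449
gripper_force: 60.6
```

arm_command([
  [[0, 0, 0.004], 0, 1],
  [[0, 0, 0.003], 0, 1],
  [[0, 0, 0.001], 0, 1],
  [[0, 0, 0], 0, 1],
  [[0, 0, 0], 0, 1],
])

```text
clock: 21.83
position: [0.6429, 0.0275, 0.0662]
orientation: [0.001, 0.707, 0.707, 0.001]
contact_force: [-1.8, 0.1, 6.4]
opening: 0.452
gripper_force: 61.3
```

arm_command([
  [[0, 0, 0], 0, -0.5],
  [[0, 0, 0], 0, -0.5],
  [[0, 0, 0], 0, -0.5],
  [[0, 0, 0], 0, -0.5],
  [[0, 0, 0], 0, -0.5],
  [[0, 0, -0.02], 0, -0.5],
  [[0, 0, -0.035], 0, -0.5],
  [[0, 0, -0.035], 0, -0.5],
  [[0, 0, -0.035], 0, -0.5],
  [[0, 0, -0.035], 0, -0.5],
])

```text
clock: 22.67
position: [0.6417, 0.0276, 0.2261]
orientation: [-0.0, 0.707, 0.707, -0.0]
contact_force: [0.6, -0.9, 0.3]
opening: 0.753
gripper_force: 0.0
```

arm_command([
  [[0.02, -0.018, 0], 0, -0.5],
  [[0.025, -0.022, 0], 0, -0.5],
  [[0.025, -0.022, 0], 0, -0.5],
  [[0.025, -0.022, 0], 0, -0.5],
  [[0.025, -0.022, 0], 0, -0.5],
  [[0.025, -0.022, 0], 0, -0.5],
  [[0.025, -0.022, 0], 0, -0.5],
  [[0.025, -0.022, 0], 0, -0.5],
  [[0.02, -0.018, 0], 0, -0.5],
  [[0.0125, -0.011, 0], 0, -0.5],
  [[0, 0, 0], 0, -0.5],
  [[0, 0, 0], 0, -0.5],
])

```text
clock: 23.67
position: [0.4404, 0.2554, 0.2249]
orientation: [0.0, 0.706, 0.708, 0.0]
contact_force: [0.5, 0.1, 0.1]
opening: 0.747
gripper_force: 0.0
```

```bash
python3 look.py wrist - tin_p,pot_1; python3 look.py side - tin_p,pot_1
```

```text
TCP [0.4404 0.2554 0.2249] [2.000e-04 7.060e-01 7.082e-01 0.000e+00] F [0.47 0.06 0.06] t 23.67 op 0.747
wrist tin_p 0.83 [0.6297 0.1577 0.0512] [462 280]
wrist tin_p 0.81 [ 0.3501  0.3225 -0.0036] [189 109]
wrist tin_p 0.59 [0.5585 0.3743 0.0112] [404  54]
wrist pot_1 0.93 [ 0.3498  0.0643 -0.    ] [204 326]
wrist pot_1 0.57 [ 0.4487  0.2529 -0.0017] [286 176]
TCP [0.4418 0.2543 0.2248] [3.000e-04 7.071e-01 7.071e-01 1.000e-04] F [ 0.2  -0.74 -0.26] t 23.82 op 0.748
side tin_p 0.85 [ 0.3553  0.321  -0.0013] [197 157]
side tin_p 0.7 [0.5606 0.3731 0.0134] [258 128]
side tin_p 0.6 [0.6289 0.1546 0.0532] [304 162]
side pot_1 0.77 [0.3413 0.0682 0.0021] [213 221]
side pot_1 0.63 [0.6409 0.0292 0.0497] [324 195]
side pot_1 0.54 [0.441  0.2575 0.0008] [230 165]
```

arm_command([
  [[0, 0.002, 0.03], 0, -0.5],
  [[0, 0, 0.035], 0, -0.5],
  [[0, 0, 0.035], 0, -0.5],
  [[0, 0, 0.035], 0, -0.5],
  [[0, 0, 0.035], 0, -0.5],
  [[0, 0, 0.02], 0, -0.5],
  [[0, 0, 0.013], 0, -0.5],
  [[0, 0, 0.007], 0, -0.5],
  [[0, 0, 0], 0, -0.5],
  [[0, 0, 0], 0, -0.5],
])

```text
clock: 24.8
position: [0.4436, 0.2547, 0.0149]
orientation: [0.0, 0.707, 0.707, 0.0]
contact_force: [-0.8, 0.1, 0.8]
opening: 0.751
gripper_force: 0.0
```

arm_command([
  [[0, 0, 0], 0, 1],
  [[0, 0, 0], 0, 1],
  [[0, 0, 0], 0, 1],
  [[0, 0, 0], 0, 1],
  [[0, 0, 0], 0, 1],
  [[0, 0, 0], 0, 1],
  [[0, 0, 0], 0, 1],
  [[0, 0, 0], 0, 1],
])

```text
clock: 25.47
position: [0.4441, 0.2554, 0.0163]
orientation: [0.001, 0.707, 0.707, 0.001]
contact_force: [1.3, -1.1, 7.1]
opening: 0.451
gripper_force: 60.1
```

arm_command([
  [[0, 0, -0.02], 0, 1],
  [[0, 0, -0.035], 0, 1],
  [[0, 0, -0.035], 0, 1],
  [[0, 0, -0.035], 0, 1],
  [[0, 0, -0.035], 0, 1],
  [[0, 0, -0.035], 0, 1],
  [[0, 0, -0.02], 0, 1],
  [[0, 0, 0], 0, 1],
  [[0, 0, 0], 0, 1],
])

```text
clock: 26.22
position: [0.4434, 0.2552, 0.2313]
orientation: [0.001, 0.707, 0.707, 0.002]
contact_force: [-0.8, 0.7, -0.9]
opening: 0.454
gripper_force: 60.6
```

arm_command([
  [[-0.014, 0.016, 0], 0, 1],
  [[-0.021, 0.024, 0], 0, 1],
  [[-0.021, 0.024, 0], 0, 1],
  [[-0.021, 0.024, 0], 0, 1],
  [[-0.021, 0.024, 0], 0, 1],
  [[-0.021, 0.024, 0], 0, 1],
  [[-0.021, 0.024, 0], 0, 1],
  [[-0.018, 0.021, 0], 0, 1],
  [[-0.01, 0.012, 0], 0, 1],
  [[0, 0, 0], 0, 1],
  [[0, 0, 0], 0, 1],
])

```text
clock: 27.13
position: [0.635, 0.0868, 0.2276]
orientation: [-0.002, 0.707, 0.707, -0.001]
contact_force: [-0.6, 0.1, -0.4]
opening: 0.447
gripper_force: 60.6
```

arm_command([
  [[0, 0, 0.03], 0, 1],
  [[0, 0, 0.035], 0, 1],
  [[0, 0, 0.035], 0, 1],
  [[0, 0, 0.03], 0, 1],
  [[0, 0, 0.015], 0, 1],
  [[0, 0, 0.008], 0, 1],
  [[0, 0, 0.004], 0, 1],
  [[0, 0, 0.0], 0, 1],
  [[0, 0, 0], 0, 1],
])

```text
clock: 27.88
position: [0.6366, 0.0877, 0.074]
orientation: [0.001, 0.707, 0.708, 0.001]
contact_force: [-0.0, 0.7, -0.5]
opening: 0.45
gripper_force: 60.7
```

arm_command([
  [[0, 0, 0.004], 0, 1],
  [[0, 0, 0.003], 0, 1],
  [[0, 0, 0.001], 0, 1],
  [[0, 0, 0], 0, 1],
  [[0, 0, 0], 0, 1],
])

```text
clock: 28.3
position: [0.637, 0.0871, 0.0663]
orientation: [0.001, 0.707, 0.707, 0.001]
contact_force: [-0.3, 0.6, 5.6]
opening: 0.447
gripper_force: 61.3
```

arm_command([
  [[0, 0, 0], 0, -0.5],
  [[0, 0, 0], 0, -0.5],
  [[0, 0, 0], 0, -0.5],
  [[0, 0, 0], 0, -0.5],
  [[0, 0, 0], 0, -0.5],
  [[0, 0, -0.02], 0, -0.5],
  [[0, 0, -0.035], 0, -0.5],
  [[0, 0, -0.035], 0, -0.5],
  [[0, 0, -0.035], 0, -0.5],
  [[0, 0, -0.035], 0, -0.5],
])

```text
clock: 29.13
position: [0.6357, 0.087, 0.2261]
orientation: [-0.0, 0.707, 0.707, -0.0]
contact_force: [1.0, -0.4, -0.7]
opening: 0.747
gripper_force: 0.0
```

Both pots are down. I move above the switch, turn the gripper across the bar, and check everything.

arm_command([
  [[-0.03, 0.0035, 0], 0, -0.5],
  [[-0.032, 0.0035, 0], 0, -0.5],
  [[-0.032, 0.0035, 0], 0, -0.5],
  [[-0.032, 0.0035, 0], 0, -0.5],
  [[-0.032, 0.0035, 0], 0, -0.5],
  [[-0.0315, 0.0035, 0], 0, -0.5],
  [[0, 0, 0], -7, -0.5],
  [[0, 0, 0], -7, -0.5],
  [[0, 0, 0], -7, -0.5],
  [[0, 0, 0], -7, -0.5],
  [[0, 0, 0], -7, -0.5],
  [[0, 0, 0], -7, -0.5],
])

```text
clock: 30.13
position: [0.657, -0.1025, 0.2244]
orientation: [-0.0, 0.404, 0.915, -0.0]
contact_force: [0.4, -0.4, -0.3]
opening: 0.752
gripper_force: 0.0
```

arm_command([
  [[0, 0, 0], -7, -0.5],
  [[0, 0, 0], -7, -0.5],
  [[0, 0, 0], -7, -0.5],
  [[0, 0, 0], -7, -0.5],
  [[0, 0, 0], -7, -0.5],
  [[0, 0, 0], -7, -0.5],
  [[0, 0, 0], -7, -0.5],
  [[0, 0, 0], -4, -0.5],
  [[0, 0, 0], 0, -0.5],
  [[0, 0, 0], 0, -0.5],
])

```text
clock: 30.97
position: [0.6571, -0.1024, 0.2246]
orientation: [-0.0, -0.043, 0.999, 0.0]
contact_force: [0.3, -0.0, -0.6]
opening: 0.75
gripper_force: 0.0
```

```bash
python3 look.py wrist w4 switch_grip,shaker; python3 look.py side s4 tin_p,pot_1,switch_grip,shaker;python3 look.py scene - tin_p,pot_1,switch_grip,shaker,bat
```

```text
TCP [ 0.6571 -0.1024  0.2246] [-2.000e-04 -4.290e-02  9.991e-01  1.000e-04] F [ 0.29 -0.   -0.56] t 30.97 op 0.75
wrist switch_grip 0.74 [0.6843 0.0666 0.0494] [446 228]
wrist switch_grip 0.62 [ 0.6597 -0.1035  0.1173] [273 213]
wrist switch_grip 0.36 [ 0.6361  0.0904 -0.001 ] [457 171]
wrist shaker 0.59 [0.6385 0.091  0.0008] [458 173]
TCP [ 0.6572 -0.1024  0.2247] [-1.000e-04 -4.330e-02  9.991e-01  0.000e+00] F [-0.6  -0.61 -0.26] t 31.12 op 0.746
side tin_p 0.93 [0.6309 0.1555 0.0527] [304 162]
side tin_p 0.82 [0.5594 0.3715 0.014 ] [258 128]
side tin_p 0.75 [ 0.3535  0.3212 -0.0026] [197 157]
side pot_1 0.8 [ 0.3433  0.0694 -0.0004] [214 221]
side pot_1 0.62 [0.637  0.0901 0.0511] [314 179]
side pot_1 0.51 [0.6814 0.0685 0.0491] [332 181]
side switch_grip 0.84 [ 0.6584 -0.1019  0.1221] [353 213]
side shaker 0.71 [0.6371 0.0951 0.0011] [313 189]
side shaker 0.52 [ 0.7046 -0.3603 -0.001 ] [407 322]
TCP [ 0.6572 -0.1024  0.2248] [-0.     -0.0438  0.999  -0.    ] F [0.67 0.33 0.43] t 31.37 op 0.749
scene tin_p 0.77 [0.6308 0.1588 0.0484] [333 272]
scene tin_p 0.77 [0.3513 0.3196 0.0013] [416 216]
scene tin_p 0.64 [0.5622 0.3675 0.0096] [436 281]
scene pot_1 0.98 [0.6371 0.089  0.049 ] [299 267]
scene pot_1 0.72 [0.3417 0.0688 0.0004] [317 196]
scene pot_1 0.64 [0.6815 0.0675 0.0492] [283 281]
scene switch_grip 0.59 [ 0.6587 -0.1062  0.1194] [201 230]
scene shaker 0.64 [0.6335 0.094  0.0013] [300 282]
scene shaker 0.55 [ 0.6973 -0.3608  0.0014] [ 93 259]
scene bat 0.81 [ 0.5593  0.3765 -0.0045] [439 286]
```

View pics/w4.png

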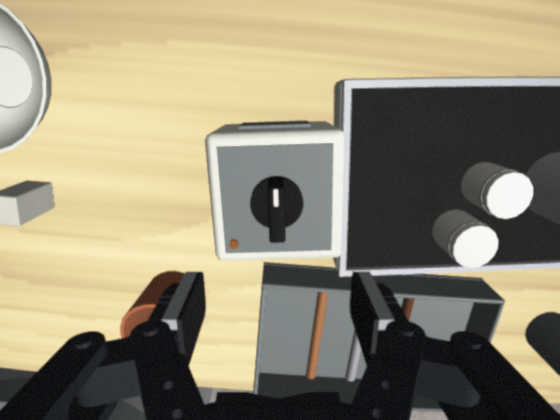

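View pics/s4.png

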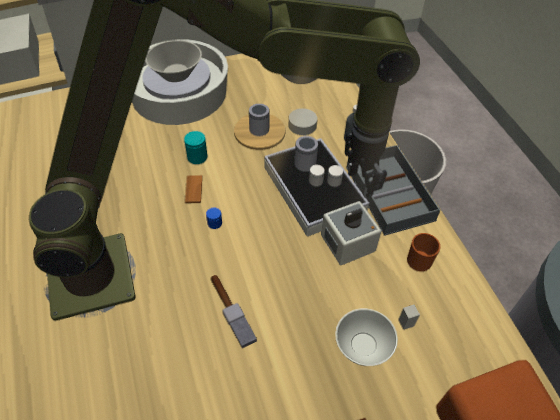

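The wrist view shows the switch bar (277,213) lined up between the fingers. The first pot was knocked to (472,245), but it stands upright about 43 mm off centre along shaker x, well inside the lip. The other pot and both tins are in place, so I go down on the switch.

arm_command([
  [[-0.001, 0, 0.025], 0, -0.5],
  [[0, 0, 0.03], 0, -0.5],
  [[0, 0, 0.03], 0, -0.5],
  [[0, 0, 0.02], 0, -0.5],
  [[0, 0, 0.012], 0, -0.5],
  [[0, 0, 0.004], 0, -0.5],
  [[0, 0, 0], 0, -0.5],
  [[0, 0, 0], 0, -0.5],
])

```text
clock: 32.33
position: [0.6592, -0.1026, 0.1049]
orientation: [0.001, -0.044, 0.999, -0.0]
contact_force: [0.3, 0.3, -0.2]
opening: 0.749
gripper_force: 0.0
```

arm_command([
  [[0, 0, 0], 0, 1],
  [[0, 0, 0], 0, 1],
  [[0, 0, 0], 0, 1],
  [[0, 0, 0], 0, 1],
  [[0, 0, 0], 0, 1],
  [[0, 0, 0], 0, 1],
  [[0, 0, 0], 0, 1],
  [[0, 0, 0], 0, 1],
  [[0, 0, 0], 0, 1],
  [[0, 0, 0], 0, 1],
])

```text
clock: 33.17
position: [0.6586, -0.1031, 0.1049]
orientation: [0.001, -0.044, 0.999, -0.001]
contact_force: [-1.7, -1.8, 5.8]
opening: 0.128
gripper_force: 59.9
```

Gripped (11 mm). Now I twist 65° clockwise and hold.

arm_command([
  [[0, 0, 0], 6, 1],
  [[0, 0, 0], 6.5, 1],
  [[0, 0, 0], 6.5, 1],
  [[0, 0, 0], 6.5, 1],
  [[0, 0, 0], 6.5, 1],
  [[0, 0, 0], 6.5, 1],
  [[0, 0, 0], 6.5, 1],
  [[0, 0, 0], 6.5, 1],
  [[0, 0, 0], 6, 1],
  [[0, 0, 0], 4, 1],
  [[0, 0, 0], 3, 1],
  [[0, 0, 0], 0, 1],
])

```text
clock: 34.17
position: [0.6585, -0.1035, 0.1049]
orientation: [0.001, 0.496, 0.868, -0.001]
contact_force: [-1.1, -3.0, 6.1]
opening: 0.127
gripper_force: 62.4
```

arm_command([
  [[0, 0, 0], 1, 1],
  [[0, 0, 0], 0, 1],
  [[0, 0, 0], 0, 1],
  [[0, 0, 0], 0, 1],
])

```text
clock: 34.5
position: [0.6585, -0.1035, 0.1049]
orientation: [0.001, 0.502, 0.865, -0.001]
contact_force: [-1.5, -2.9, 6.7]
opening: 0.129
gripper_force: 65.0
```

```bash
python3 - <<'E'
from h import *
s=robot.state();q=s["orientation"];print(2*np.degrees(np.arctan2(q[2],q[1])),s["moment"],s["contact_force"],s["opening"])
p=robot.camera("wrist");cv2.imwrite("pics/w5.png",p["image"])
E
```

```text
119.72127650816292 [-0.53309174  0.25752803  1.12708087] [-1.54510914 -2.89021849  6.74603689] 0.12869788341401375
```

View pics/w5.png

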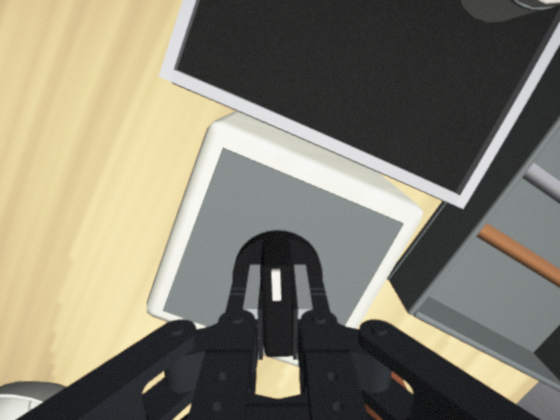

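The bar is in the pads, turned 65°, with a moment of 1.1 N m, so it is at the hard stop. Release, lift clear and move away.

arm_command([
  [[0, 0, 0], 0, -0.7],
  [[0, 0, 0], 0, -0.7],
  [[0, 0, 0], 0, -0.7],
  [[0, 0, 0], 0, -0.7],
  [[0, 0, 0], 0, -0.7],
  [[0, 0, 0], 0, -0.7],
  [[0, 0, 0], 0, -0.7],
  [[0, 0, 0], 0, -0.7],
  [[0, 0, -0.02], 0, -0.7],
  [[0, 0, -0.035], 0, -0.7],
  [[0, 0, -0.035], 0, -0.7],
  [[0, 0, -0.035], 0, -0.7],
])

```text
clock: 35.55
position: [0.6577, -0.1021, 0.2296]
orientation: [-0.001, 0.503, 0.864, -0.0]
contact_force: [1.6, -0.7, 0.2]
opening: 0.852
gripper_force: 0.0
```

arm_command([
  [[0, 0, -0.02], 0, -0.7],
  [[0, 0, 0], 0, -0.7],
  [[0, 0, 0], 0, -0.7],
  [[0, 0, 0], 0, -0.7],
  [[0, 0, 0], 0, -0.7],
  [[0, 0, 0], 0, -0.7],
])

```text
clock: 36.05
position: [0.6572, -0.1021, 0.2467]
orientation: [-0.002, 0.503, 0.864, -0.001]
contact_force: [-1.2, 0.3, 0.2]
opening: 0.85
gripper_force: 0.0
```

```bash
python3 look.py wrist w6 switch_grip; python3 look.py side - tin_p,pot_1;python3 look.py scene s6 tin_p,pot_1,shaker,bat
```

```text
TCP [ 0.6572 -0.1021  0.2467] [-1.800e-03  5.034e-01  8.640e-01 -6.000e-04] F [-1.23  0.31  0.23] t 36.05 op 0.85
wrist switch_grip 0.79 [ 0.6612 -0.103   0.1187] [282 206]
TCP [ 0.6576 -0.1022  0.2472] [-1.400e-03  5.035e-01  8.640e-01 -4.000e-04] F [0.91 0.11 0.4 ] t 36.15 op 0.848
side tin_p 0.97 [0.5586 0.3749 0.0149] [257 127]
side tin_p 0.9 [0.6333 0.1565 0.0507] [305 162]
side tin_p 0.64 [ 0.3538  0.3236 -0.0028] [197 157]
side pot_1 0.86 [0.6355 0.0878 0.0515] [314 179]
side pot_1 0.71 [0.6788 0.0685 0.0538] [332 180]
side pot_1 0.49 [ 0.3467  0.0671 -0.0009] [215 222]
TCP [ 0.658  -0.1023  0.2481] [-6.000e-04  5.035e-01  8.640e-01 -2.000e-04] F [0.03 1.   0.07] t 36.3 op 0.851
scene tin_p 0.93 [ 0.3523  0.3215 -0.0045] [416 218]
scene tin_p 0.85 [0.6314 0.158  0.0483] [333 272]
scene pot_1 0.98 [0.6369 0.0868 0.0485] [297 267]
scene pot_1 0.85 [ 0.3427  0.0682 -0.0013] [317 197]
scene pot_1 0.83 [0.6838 0.0643 0.0502] [281 281]
scene shaker 0.95 [0.6353 0.0927 0.001 ] [300 282]
scene bat 0.81 [ 0.5609  0.3721 -0.005 ] [437 286]
```

View pics/w6.png

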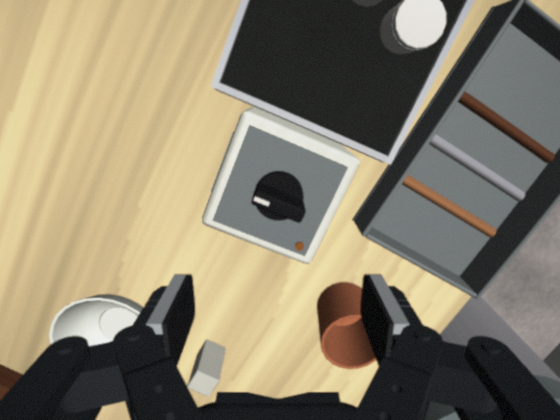

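View pics/s6.png

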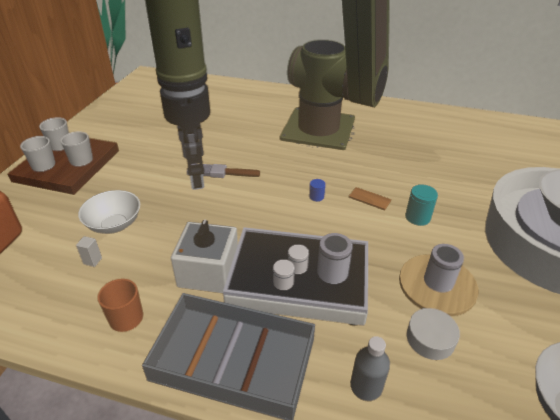

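The switch (280,197 in the wrist view) is back at rest, parallel to the pedestal edge. The full tin (335,258) and both pots (298,260 and 284,273) stand on the platform, and the empty tin (443,268) stands on the bat. Handing in.

```bash
python3 -c "
from rig import robot
print(robot.finish_job())"
```

```text
the job is handed in; nothing more can be done
None
```

The job is handed in, with no verdict returned: by the last pictures, the full tin and both white pots are on the shaker platform and the empty tin is on the bat; the switch was twisted to its stop and has sprung back.

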